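# Fit the fresh blade to the ice shaver's blade carriage

## Robot

A 6-joint arm with a two-finger parallel gripper is mounted at the origin on a cart in front of the work surface, level with it; the furniture and walls round the work are solid. World frame = base frame: x ahead of the robot, y to its left, z up, the work surface at z = 0. Lengths are in m, angles in rad, forces in N, time in s.
With the tool pointing down it reaches from about 0.35 to 0.775 m from the base axis. Payload 5.5 kg.
Tool frame: the origin (TCP) lies between the finger pads; the fingertips stand 19 mm ahead of it and the grasp point (between the pads) is the TCP; z points along the fingers, y is the direction in which the jaws open and shut (so a half turn about z gives the same grasp; the last joint's range is limited). The gripper opens to 85 mm and grips with 20 to 120 N. Pads are 22 mm wide; open, the fingers measure 114 mm over their backs; the gripper's body (76 mm by 85 mm) begins 54 mm behind the grasp point. The pads swing forward as they close: fully open they stand 13 mm farther back than shut.
Start: joints at [-1.47, 0.313, 0.046, 1.304, 0, 1.431], TCP at [0.137, -0.558, 0.25] pointing down, gripper open.
Joint ranges: [-2.76, 2.76], [-0.86, 1.69], [-1.03, 1.26], [-2.2, 2.34], [-1.47, 1.5], [-3.14, 3.14]. Speed limits (rad/s): [2.57, 2.57, 3.14, 3.14, 3.14, 3.14].

## Interface

Orientations are given as a unit quaternion [w, x, y, z].
In Python, from workcell import get_state, cams, workorder gives the robot as it stands.
- The arm moves only by the tool play_rows, never from a script. Its argument "series" is text: rows parted by semicolons, each of 7 numbers parted by spaces: the opening in per cent of the stroke, from 0 (shut) to 100 (fully open), then the shift along the tool's x, y, z in cm, then the turn, a rotation vector about the tool's x, y, z in degrees. A call has 1 to 12 rows; each row shifts and turns the commanded pose from where the row before left it, along the tool's axes as they then stand; what a row does not reach is not made up. A row lasts 1/8 s, in which the tool goes at most 62.5 mm and 10.7 degrees, less where a joint would pass 70% of its speed; a pose out of reach is approached as far as the arm can. A call with a gripper value outside its range is refused whole. The fingers move at their own pace and stop on an object; "newtons" is the grip in N (left out, the last holds). Time passes only in rows, so rows that do not move let the fingers close. It gives the time, the measured TCP pose, the force and the opening at its end, in the units of the state.
- get_state(): the state, without advancing time (a new reading comes with each control period).
- cams.read_camera(name): name is "scene" or "top" or "wrist"; returns the picture (400x640x3 uint8, red, green, blue); there is no depth.
- cams.get_calibration(name): a dict with "fx", "fy", "cx", "cy" (pixels), "rvec" (rotation vector, rad) and "tvec" (3), from world to camera coordinates, as OpenCV has them. Camera axes: x right, y down, z forward; pixel columns grow to the right and rows downward; lengths in m; the calibration is good to about 2 mm. A picture is of the moment at which its call begins: read the wrist's pose just before it. get_calibration takes no time and is no camera call; for the wrist camera it gives the pose at the moment of the call.
- workorder.hand_in(): hands the job in, once; it reports no verdict.
The state is a dict: "clock": time; "joint_pos": joint angles; "qvel": joint speeds; "tau": joint torques, N m; "tcp_pos": TCP position; "orientation": TCP orientation; "wrist_force": force on the tool from outside, world axes, zero at the start; "ft_torque": the same for the moment, N m; "finger_gap": finger opening in m.
Only numpy, scipy, OpenCV 4.12 (cv2) and the standard library are available. Lean on these libraries where they do the work, as an engineer would, in place of code of your own. Each camera call takes 0.05 s, during which the arm holds its last target.

## Task

Fit the loose steel blade into the ice shaver's blade carriage: lay it flat on the bed, bevel up, with the notch in its back end over the locating pin, and its back end fully home and square against the back stop. Then swing the open clamp plate over and press it fully shut on the blade. Leave the other things on the counter where they are.

Things in the scene. Friction and masses are not known exactly. Their poses are not given: they have to be found in the camera images.
- blade_mid (a point): Centre, half-way up, of the loose steel blade: a flat plate 130 mm long (x), 60 mm wide, 6 mm thick, 0.2 to 0.4 kg, lying bevel up (z up). +x points to its notched back end, -x to its cutting end, where the last 16 mm slope to a thin edge. Long sides blunt. The notch is a U in the middle of the back end, 12 mm wide, 19 mm deep, open to the back, mouth corners rounded to 3 mm.
- blade_back (a point): Middle of the blade's back end on its underside (at the open mouth of the notch), 65 mm from blade_mid along +x and 3 mm lower; same axes as blade_mid.
- carriage: Aluminium blade carriage of the ice shaver, fixed. Origin: on the counter under its middle; x towards its back stop and hinge, z up. Its flat bed is 116 mm wide (y), 18 mm above the counter, from x = -65 mm to the back stop, a bar across the bed, 6 mm high above it, face at x = +55 mm. A seated blade's cutting end stands 10 mm past the bed's front edge.
- back_stop (a point): Foot of the back stop's face: on the bed's top surface, on the carriage's centre line; same axes as the carriage (x into the stop). The blade's back end belongs here, apart from the sideways place that the pin gives it.
- pin_slot (a point): Middle of the cross slot, on the bed's surface, 12 mm in front of the back stop; carriage axes. One steel locating pin, 8 mm thick, 5.5 mm high, is clamped in it, anywhere from -15 to +15 mm along y: not reported, to be found by feel or sight. A blade pushed back with its notch out of line stops at the pin, 16 mm short of the stop; with the notch over the pin it goes on to the stop.
- clamp (a joint): Hinge of the clamp plate at the back of the carriage, rad: 0 = shut, flat over the stop, the pin and the last 59 mm of a seated blade; starts open at 1.85 to 2.1 (limit 2.15), tilted back past upright. It is stiff and stays where left; 2 to 3 N at the free edge moves it. Shut, its underside is 0.5 mm above a seated blade; it cannot shut on a blade that lies on the pin.
- clamp_hinge (a point): Middle of the clamp plate's hinge axis, 76 mm behind the carriage's origin along x and 26.5 mm above the counter; the axis runs along the carriage's y.
- clamp_edge (a point): Middle of the clamp plate's free edge, 80 mm from the hinge axis. The plate is 70 mm wide, 5 mm thick; the edge has a low turned-up lip, 46 mm wide, that points up when shut and away from the bed when open. x points from this edge to the hinge, z out of the plate's outer (upper) face.
- stapler_mid (a point): Middle of a dark red stapler, 128x34x42 mm; a bystander, leave it.
- opener_mid (a point): Middle of a flat steel bottle opener with a red grip, 146x36x8 mm; a bystander, leave it.
- calculator_mid (a point): Middle of a black desk calculator, 118x76x14 mm; a bystander, leave it.
- glass_mid (a point): Middle of a small clear shot glass, 48x48x61 mm; a bystander, leave it.
- tape_mid (a point): Middle of a roll of clear packing tape lying flat, 98x98x36 mm; a bystander, leave it.
- lighter_mid (a point): Middle of a red pocket lighter lying flat, 81x25x12 mm; a bystander, leave it.
Not all that is in view belongs to the job. Of the things that look like the carriage, the larger one is meant.

How it is judged:
On the way:
1. the blade lies home in the carriage, notch over the pin (x of blade_back in the frame of back_stop above -0.004 m and z of blade_back in the frame of back_stop below 0.003 m and y of blade_back in the frame of back_stop between -0.018 and 0.018 m and angle between the x axis of blade_mid and the x axis of carriage, either way round below 0.06 rad and angle between blade_mid's own z axis and vertical below 0.04 rad and value of joint clamp above 0.5 rad), for 0.2 s.
At the end, for the whole second after the job is handed in: Blade flat and bevel up on the bed (0.04 rad, 3 mm), its back end within 4 mm of the back stop and 18 mm of the centre line, square to 0.06 rad (possible only with the notch over the pin); clamp plate shut over it (below 0.06 rad) (x of blade_back in the frame of back_stop above -0.004 m and z of blade_back in the frame of back_stop between -0.003 and 0.003 m and y of blade_back in the frame of back_stop between -0.018 and 0.018 m and angle between the x axis of blade_mid and the x axis of carriage, either way round below 0.06 rad and angle between blade_mid's own z axis and vertical below 0.04 rad and value of joint clamp below 0.06 rad); the robot touches nothing.
It fails at once if a bystander is shifted by more than 3 cm (distance of any of stapler_mid, opener_mid, calculator_mid, glass_mid, tape_mid, lighter_mid from where it was at the start of the episode above 0.03 m).
It also fails if it takes over 72 s, if anything falls off the work surface, if the arm or the gripper's body presses on something with over 40 N, if the wrist force passes 120 N, or if a joint passes its speed limit or range.

## Working session

There is one attempt and no reset: what is moved stays moved. The work goes in short steps, Python scripts to look and compute and a tool call to move; the robot and the scene stay as the last step left them, time stands still between calls to the robot, and variables do not carry over. Pictures are saved under pics/ and viewed, and the job is handed in when it is done.

Besides the shell and the picture viewer there is one more tool, called after ">>>" in YAML: its name, and indented under it one key for each argument. play_rows: Moves the arm, as the interface text tells. Its arguments: {"type":"object","properties":{"series":{"type":"string"},"newtons":{"type":"number"}},"required":["series"]}

```bash
mkdir -p pics; ls; cat > h.py <<'E'
import numpy as np, cv2
from workcell import get_state, cams, workorder
from scipy.spatial.transform import Rotation as R
def shot(n,f):
    c=cams.get_calibration(n); im=cams.read_camera(n); cv2.imwrite('pics/'+f,im[:,:,::-1]); np.savez('pics/'+f+'.npz',**{k:np.array(v) for k,v in c.items()}); return im,c
def load(f):
    c=dict(np.load('pics/'+f+'.npz')); return cv2.imread('pics/'+f),c
def ray(c,u,v):
    Rm=cv2.Rodrigues(np.array(c['rvec'],float))[0]; t=np.array(c['tvec'],float).ravel()
    d=Rm.T@np.array([(u-c['cx'])/c['fx'],(v-c['cy'])/c['fy'],1.]); return -Rm.T@t,d
def onz(c,u,v,z):
    o,d=ray(c,u,v); return o+d*(z-o[2])/d[2]
def proj(c,p):
    K=np.array([[c['fx'],0,c['cx']],[0,c['fy'],c['cy']],[0,0,1.]],float)
    return cv2.projectPoints(np.array(p,float).reshape(-1,1,3),np.array(c['rvec'],float),np.array(c['tvec'],float),K,None)[0].reshape(-1,2)
E
python3 - <<'E'
from h import *
print(get_state())
for n in ['scene','top','wrist']:
    im,c=shot(n,n+'0.png'); print(n,c, 'pos',ray(c,0,0)[0])
E
```

```text
pics
{'clock': 0.0, 'joint_pos': array([-1.46959850e+00,  3.13977653e-01,  4.50113147e-02,  1.30358637e+00,
       -4.75574490e-06,  1.43119771e+00]), 'qvel': array([-0.00214245,  0.00023702, -0.00019253,  0.00025536, -0.00020334,
        0.00120989]), 'tau': array([-3.08048448e-04, -4.80624855e+01,  2.98533136e+01,  1.93052553e-02,
       -1.19067636e-04, -1.83391001e-05]), 'tcp_pos': array([ 0.13706736, -0.55795432,  0.24943499]), 'orientation': array([-8.78073092e-04,  9.92760502e-01,  1.20107514e-01,  1.44831133e-05]), 'wrist_force': array([ 0.39009477, -0.28008306,  0.72778348]), 'ft_torque': array([ 0.0170366 , -0.00662368,  0.03333091]), 'finger_gap': 0.08504550470011306}
scene {'fx': 421.4043123520409, 'fy': 421.4043123520409, 'cx': 325.03651149456203, 'cy': 205.17786757754504, 'rvec': array([ 1.08093153, -2.25438359,  1.14715772]), 'tvec': array([0.2698013 , 0.31026806, 0.9240593 ])} pos [-0.26766933  0.56538472  0.79475647]
top {'fx': 424.0630256152095, 'fy': 424.0630256152095, 'cx': 321.13453123115784, 'cy': 203.5734611374458, 'rvec': array([ 1.99081638, -2.23169619,  0.24862227]), 'tvec': array([-0.02791917,  0.55008931,  0.99654661])} pos [ 0.31761234 -0.05900708  1.09184405]
wrist {'fx': 332.0650509480497, 'fy': 332.0650509480497, 'cx': 317.2321227291452, 'cy': 197.45485565231465, 'rvec': array([-2.27235865,  1.78216708,  0.27601387]), 'tvec': array([-0.57397941, -0.03909919,  0.37877873])} pos [ 0.21162736 -0.53929001  0.37260514]
```

View pics/scene0.png

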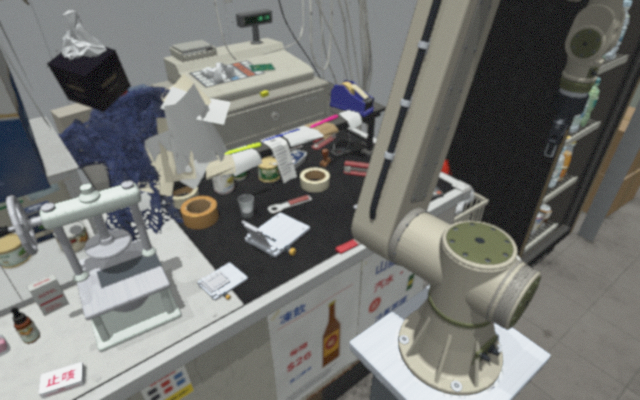

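View pics/top0.png

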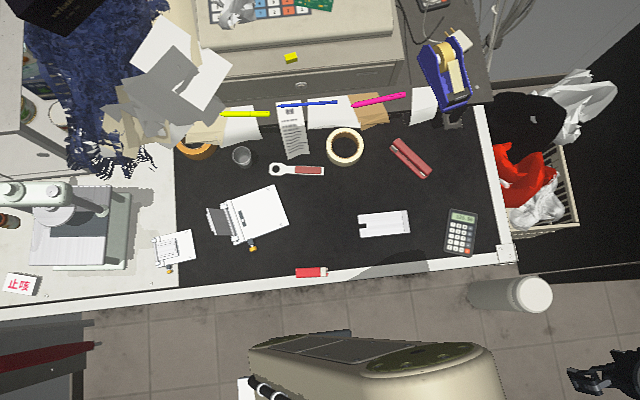

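View pics/wrist0.png

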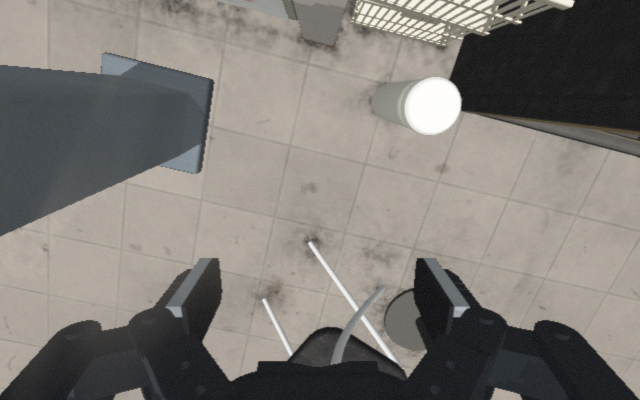

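The top view shows two carriage look-alikes, a large one at about (250,213) and a small one at about (175,248). The blade-like plate is at (384,224), with its notch to the left. I'll enlarge to confirm.

```bash
python3 - <<'E'
from h import *
im,c=load('top0.png')
a=cv2.resize(im[170:280,145:305],None,fx=5,fy=5,interpolation=cv2.INTER_CUBIC); cv2.imwrite('pics/c1.png',a)
a=cv2.resize(im[195:255,340:430],None,fx=8,fy=8,interpolation=cv2.INTER_CUBIC); cv2.imwrite('pics/c2.png',a)
E
```

```text
(no output)
```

View pics/c1.png

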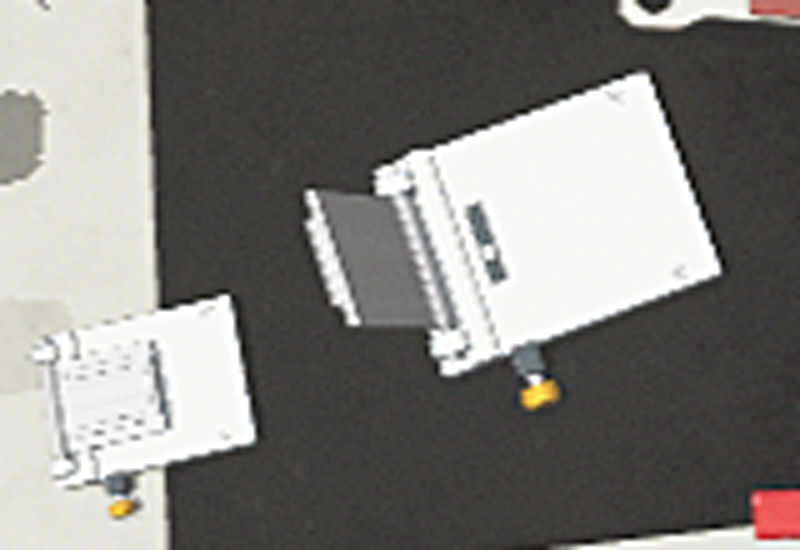

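View pics/c2.png

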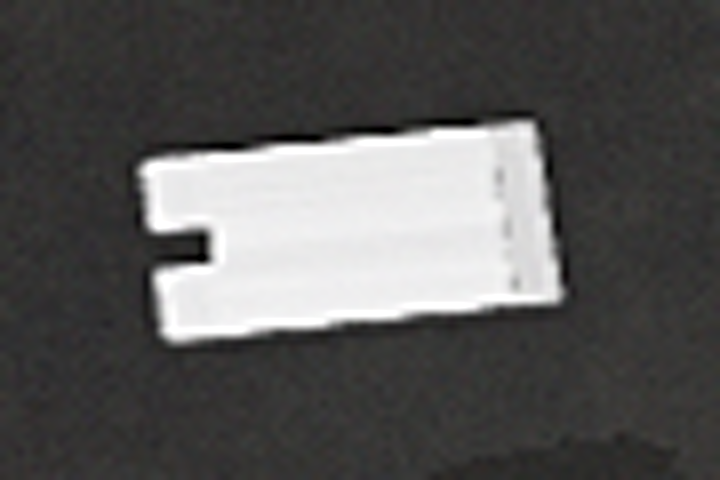

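The larger one, bed centre about (262,208), is the carriage: clamp open to the left, dark cross slot with a bright pin. The small one has its clamp shut. The blade is at (384,224) with its notch on the left and its bevel strip on the right. Next, a coarse measurement.

```bash
python3 - <<'E'
from h import *
im,c=load('top0.png')
# blade
g=cv2.cvtColor(im,cv2.COLOR_BGR2GRAY)
m=np.zeros_like(g); m[195:255,345:425]=(g[195:255,345:425]>140)*255
cs,_=cv2.findContours(m,0,2); k=max(cs,key=cv2.contourArea)
r=cv2.minAreaRect(k); b=cv2.boxPoints(r); print(r)
P=np.array([onz(c,u,v,.006) for u,v in b]); print(P.round(4)); print('ctr',P.mean(0).round(4),[np.linalg.norm(P[i]-P[i-1]).round(4) for i in range(4)])
# bed corners from crop px: front two, + stop
for n,(x,y) in dict(fl=(645,72),fr=(720,270),sl=(435,150),sr=(500,348),pin=(490,248),slotA=(472,205),slotB=(502,280)).items():
    print(n,onz(c,145+(x+.5)/5-.5,170+(y+.5)/5-.5,.018).round(4))
E
```

```text
((383.1963806152344, 223.3166046142578), (22.866762161254883, 50.51647186279297), 83.82982635498047)
[[ 0.5152 -0.1811  0.006 ]
 [ 0.5146 -0.3137  0.006 ]
 [ 0.4546 -0.3106  0.006 ]
 [ 0.4553 -0.1795  0.006 ]]
ctr [ 0.4849 -0.2462  0.006 ] [np.float64(0.0599), np.float64(0.1326), np.float64(0.0602), np.float64(0.131)]
fl [0.6188 0.0261 0.018 ]
fr [ 0.5097 -0.0026  0.018 ]
sl [0.5893 0.1381 0.018 ]
sr [0.4824 0.1125 0.018 ]
pin [0.5345 0.1137 0.018 ]
slotA [0.5581 0.1212 0.018 ]
slotB [0.5172 0.1088 0.018 ]
```

```bash
cat >> h.py <<'E'
def goal(p,yaw,n,s=None,tilt=None):
    "rows (cm,deg) from present pose to tcp p, tool down with tool x at yaw(deg)"
    s=s or get_state(); q=s['orientation']; R0=R.from_quat([q[1],q[2],q[3],q[0]]); p0=np.array(s['tcp_pos'])
    a=np.radians(yaw); X=np.array([np.cos(a),np.sin(a),0]); Z=np.array([0,0,-1.])
    R1=R.from_matrix(np.c_[X,np.cross(Z,X),Z])
    if tilt is not None: R1=R1*R.from_rotvec(np.radians(tilt))
    rv=(R0.inv()*R1).as_rotvec(); d=(np.array(p)-p0)/n; Rc=R0
    print('yaw',np.degrees(np.arctan2(*R0.as_matrix()[[1,0],0])).round(2),'rv total',np.degrees(rv).round(2),'dist',np.linalg.norm(d*n).round(4))
    for i in range(n):
        print((Rc.inv().apply(d)*100).round(2),np.degrees(rv/n).round(2)); Rc=Rc*R.from_rotvec(rv/n)
E
python3 - <<'E'
from h import *
goal([.485,-.248,.25],90,10)
E
```

```text
yaw 13.8 rv total [-6.00e-02 -6.00e-02 -7.62e+01] dist 0.466
[ 4.12 -2.18 -0.  ] [-0.01 -0.01 -7.62]
[ 4.37 -1.62 -0.  ] [-0.01 -0.01 -7.62]
[ 4.55 -1.02 -0.  ] [-0.01 -0.01 -7.62]
[ 4.64 -0.41 -0.  ] [-0.01 -0.01 -7.62]
[ 4.66  0.21 -0.  ] [-0.01 -0.01 -7.62]
[ 4.59  0.82 -0.  ] [-0.01 -0.01 -7.62]
[ 4.44  1.43 -0.  ] [-0.01 -0.01 -7.62]
[ 4.21  2.   -0.  ] [-0.01 -0.01 -7.62]
[ 3.91  2.54 -0.  ] [-0.01 -0.01 -7.62]
[ 3.53  3.04 -0.  ] [-0.01 -0.01 -7.62]
```

>>> play_rows:
  series: "100 4.1 -2.2 0 0 0 -7.6; 100 4.4 -1.6 0 0 0 -7.6; 100 4.55 -1 0 0 0 -7.6; 100 4.65 -0.4 0 0 0 -7.6; 100 4.65 0.2 0 0 0 -7.6; 100 4.6 0.8 0 0 0 -7.6; 100 4.45 1.4 0 0 0 -7.6; 100 4.2 2 0 0 0 -7.6; 90 3.9 2.5 0 0 0 -7.6; 85 3.5 3 0 0 0 -7.8; 85 0 0 0 0 0 0; 85 0 0 0 0 0 0"
  newtons: 40

```text
clock: 1.65
tcp_pos: [0.4843, -0.2488, 0.2499]
orientation: [-0.0, 0.707, 0.707, -0.0]
wrist_force: [0.1, 0.5, -0.6]
finger_gap: 0.0727
```

```bash
python3 - <<'E'
from h import *
s=get_state();print(s['clock'],s['tcp_pos'],s['wrist_force'],s['finger_gap'],s['joint_pos'])
shot('wrist','w1.png')
goal([.485,-.248,.25],90,1)
E
```

```text
1.65 [ 0.48431079 -0.24876759  0.24994259] [ 0.14572893  0.50179262 -0.62535792] 0.07266754269450784 [-6.21730678e-01  2.54541082e-01 -3.43125562e-02  1.28278771e+00
 -4.72120788e-04  9.49496215e-01]
yaw 89.92 rv total [-0.04 -0.   -0.08] dist 0.0016
[0.12 0.1  0.01] [-0.04 -0.   -0.08]
```

View pics/w1.png

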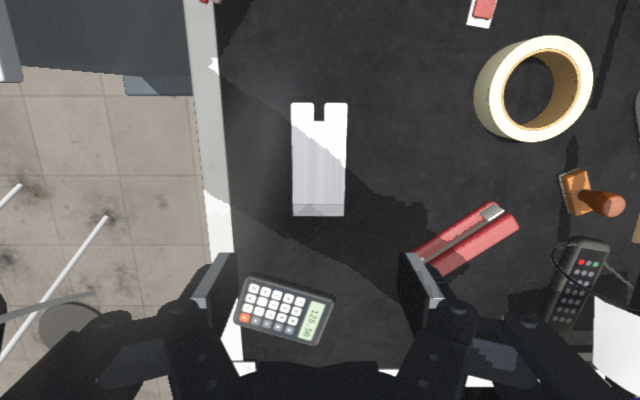

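The wrist view shows the blade at (320,160), notch up at (320,110), bevel band at the lower end (320,210). I'll measure it.

```bash
python3 - <<'E'
from h import *
im,c=load('w1.png')
for n,(u,v) in dict(bl=(292,102.5),br=(347.5,102.5),fl=(292.5,216),fr=(344.5,216),notch=(319.5,121)).items(): print(n,onz(c,u,v,.006 if n[0]=='b' else (.001 if n[0]=='f' else .006)).round(4))
g=cv2.cvtColor(im,cv2.COLOR_BGR2GRAY)
print(ray(c,c['cx'],c['cy']))
print([g[v,280:360].tolist() for v in (180,)])
E
```

```text
bl [ 0.4567 -0.1817  0.006 ]
br [ 0.5157 -0.1817  0.006 ]
fl [ 0.4538 -0.3124  0.001 ]
fr [ 0.5161 -0.3124  0.001 ]
notch [ 0.486  -0.2009  0.006 ]
(array([ 0.48435275, -0.17134673,  0.37303668]), array([-0.00230259, -0.30187153, -0.95334583]))
[[50, 50, 47, 50, 45, 49, 47, 49, 49, 46, 47, 57, 126, 195, 201, 201, 205, 206, 204, 202, 204, 207, 207, 204, 208, 209, 207, 201, 201, 198, 199, 198, 196, 200, 202, 201, 201, 206, 206, 205, 207, 207, 206, 203, 204, 203, 203, 202, 201, 205, 202, 201, 197, 199, 200, 199, 203, 200, 201, 198, 198, 199, 204, 204, 183, 74, 37, 41, 37, 37, 40, 40, 40, 40, 38, 35, 35, 36, 36, 38]]
```

>>> play_rows:
  series: "85 0.15 0.1 5 0 0 0; 85 0 0 6 0 0 0; 85 0 0 6 0 0 0; 85 0 0 4 0 0 0; 85 0 0 1 0 0 0; 85 0 0 0.3 0 0 0; 85 0 0 0 0 0 0"

```text
clock: 2.58
tcp_pos: [0.4867, -0.2486, 0.029]
orientation: [0.002, 0.707, 0.707, 0.0]
wrist_force: [-1.0, 0.3, 0.3]
finger_gap: 0.0724
```

```bash
python3 - <<'E'
from h import *
s=get_state();print(s['clock'],s['tcp_pos'],s['wrist_force'],s['finger_gap'])
shot('wrist','w2.png')
E
```

```text
2.575 [ 0.48667709 -0.24858103  0.02900301] [-1.00201268  0.30661004  0.32762122] 0.07238237834223461
```

View pics/w2.png

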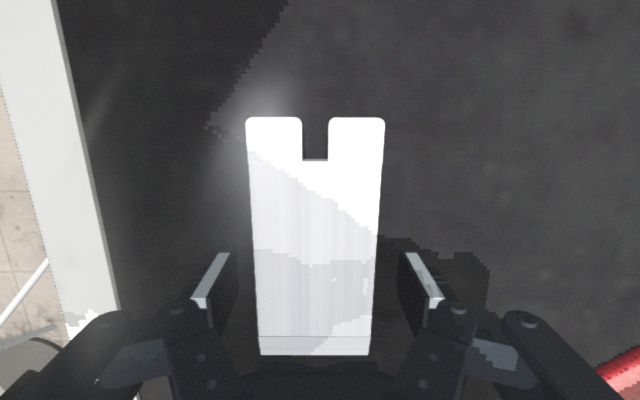

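The fingers straddle the blade, its edges at about columns 250 to 375 and the pads at 225 and 410. I'll lower towards the counter.

>>> play_rows:
  series: "85 0 0 0.4 0 0 0; 85 0 0 0.2 0 0 0; 85 0 0 0.1 0 0 0; 85 0 0 0 0 0 0"

```text
clock: 3.12
tcp_pos: [0.4856, -0.2473, 0.0202]
orientation: [-0.0, 0.707, 0.707, -0.0]
wrist_force: [-0.1, 0.8, -0.1]
finger_gap: 0.0725
```

>>> play_rows:
  series: "85 0 0 0.2 0 0 0; 85 0 0 0.2 0 0 0; 85 0 0 0 0 0 0"

```text
clock: 3.5
tcp_pos: [0.4855, -0.2473, 0.016]
orientation: [-0.0, 0.707, 0.707, -0.0]
wrist_force: [-0.0, -0.7, -1.0]
finger_gap: 0.0726
```

>>> play_rows:
  series: "85 0 0 0.2 0 0 0; 85 0 0 0 0 0 0"

```text
clock: 3.75
tcp_pos: [0.4855, -0.2473, 0.0141]
orientation: [-0.0, 0.707, 0.707, -0.0]
wrist_force: [0.7, -0.1, -0.1]
finger_gap: 0.0724
```

```bash
python3 - <<'E'
from h import *
s=get_state();print(s['clock'],s['tcp_pos'],s['wrist_force'],s['finger_gap'])
shot('wrist','w3.png')
E
```

```text
3.75 [ 0.48553293 -0.24730586  0.0141125 ] [ 0.73604675 -0.08857711 -0.12155237] 0.0724155542417407
```

View pics/w3.png

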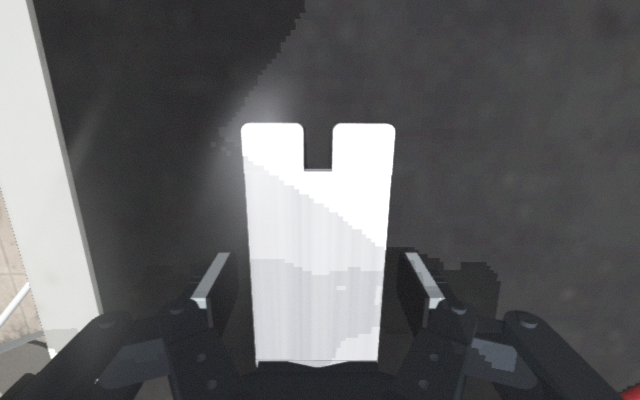

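```bash
python3 - <<'E'
from h import *
im,c=load('w3.png')
for (u,v,x) in [(230,253,-.0362),(407,253,.0362),(208,306,-.0362),(438,308,.0362)]:
    o,d=ray(c,u,v); t=(.4855+x-o[0])/d[0]; print((o+d*t).round(4))
a=cv2.resize(im[230:330,170:460],None,fx=2.7,fy=2.7,interpolation=cv2.INTER_CUBIC); cv2.imwrite('pics/c3.png',a)
E
```

```text
[ 0.4493 -0.233   0.0137]
[ 0.5217 -0.2321  0.0155]
[ 0.4493 -0.237   0.0437]
[ 0.5217 -0.2319  0.0518]
```

View pics/c3.png

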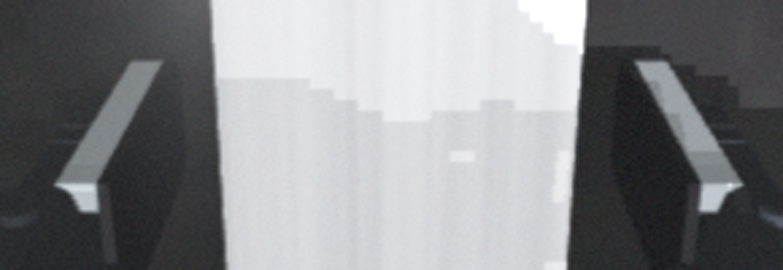

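>>> play_rows:
  series: "85 0 0 0.2 0 0 0; 85 0 0 0.1 0 0 0; 85 0 0 0 0 0 0"

```text
clock: 4.18
tcp_pos: [0.4855, -0.2473, 0.0112]
orientation: [-0.0, 0.707, 0.707, -0.0]
wrist_force: [-0.0, 0.6, 0.3]
finger_gap: 0.0725
```

>>> play_rows:
  series: "85 0 0 0.1 0 0 0; 85 0 0 0.1 0 0 0; 85 0 0 0 0 0 0"

```text
clock: 4.55
tcp_pos: [0.4857, -0.2475, 0.0105]
orientation: [0.0, 0.707, 0.707, -0.0]
wrist_force: [-2.9, 1.6, 9.5]
finger_gap: 0.073
```

>>> play_rows:
  series: "85 0 0 -0.45 0 0 0; 72 0 0 0 0 0 0; 68 0 0 0 0 0 0; 60 0 0 0 0 0 0; 60 0 0 0 0 0 0; 60 0 0 0 0 0 0"
  newtons: 40

```text
clock: 5.3
tcp_pos: [0.4859, -0.2476, 0.0144]
orientation: [0.0, 0.707, 0.707, -0.0]
wrist_force: [-1.6, 0.3, 5.8]
finger_gap: 0.0587
```

>>> play_rows:
  series: "50 0 0 0 0 0 0; 50 0 0 -1 0 0 0; 50 0 0 -3 0 0 0; 50 0 0 -6 0 0 0; 50 0 0 -4 0 0 0; 50 0 0 0 0 0 0; 50 0 0 0 0 0 0"
  newtons: 70

```text
clock: 6.18
tcp_pos: [0.485, -0.2469, 0.1528]
orientation: [-0.001, 0.707, 0.707, -0.0]
wrist_force: [0.0, 0.0, -3.3]
finger_gap: 0.0575
```

```bash
python3 - <<'E'
from h import *
s=get_state();print(s['clock'],s['tcp_pos'],s['orientation'],s['wrist_force'],s['finger_gap'])
shot('wrist','w4.png')
# to carriage view: tcp with blade back about 60mm before stop
a=np.radians(104); X=np.array([np.cos(a),np.sin(a)])
stop=np.array([.5359,.1253]); 
p=stop-X*(.065+.075); print(p)
goal([*p,.155],104,8)
E
```

```text
6.175 [ 0.48499315 -0.24689275  0.15279436] [-8.03200707e-04  7.07114622e-01  7.07098463e-01 -1.72860890e-04] [ 0.02183473  0.01404037 -3.33068365] 0.057472579460295395
[ 0.56976907 -0.0105414 ]
yaw 89.99 rv total [ -0.14  -0.12 -14.01] dist 0.251
[ 2.95  1.06 -0.03] [-0.02 -0.02 -1.75]
[ 2.92  1.15 -0.03] [-0.02 -0.02 -1.75]
[ 2.88  1.24 -0.04] [-0.02 -0.02 -1.75]
[ 2.84  1.33 -0.04] [-0.02 -0.02 -1.75]
[ 2.8   1.42 -0.04] [-0.02 -0.02 -1.75]
[ 2.75  1.5  -0.04] [-0.02 -0.02 -1.75]
[ 2.71  1.58 -0.04] [-0.02 -0.02 -1.75]
[ 2.66  1.67 -0.04] [-0.02 -0.02 -1.75]
```

View pics/w4.png

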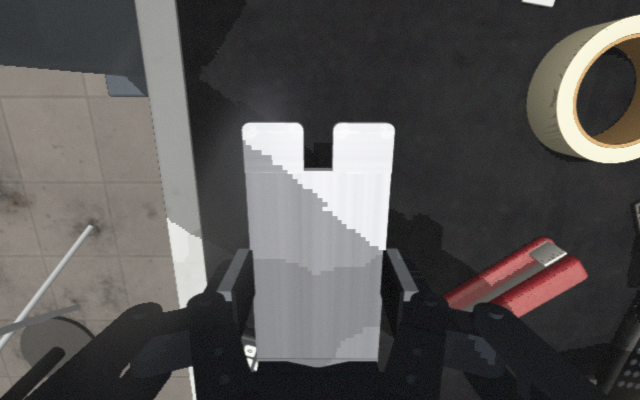

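>>> play_rows:
  series: "50 2.95 1.05 0 0 0 -1.75; 50 2.9 1.15 0 0 0 -1.75; 50 2.9 1.25 0 0 0 -1.75; 50 2.85 1.35 0 0 0 -1.75; 50 2.8 1.4 0 0 0 -1.75; 50 2.75 1.5 0 0 0 -1.75; 50 2.7 1.6 0 0 0 -1.75; 50 2.65 1.65 0 0 0 -1.75; 50 0 0 0 0 0 0; 50 0 0 0 0 0 0"

```text
clock: 7.48
tcp_pos: [0.5696, -0.0114, 0.1521]
orientation: [-0.001, 0.616, 0.788, -0.001]
wrist_force: [-0.0, -0.2, -3.3]
finger_gap: 0.0572
```

```bash
python3 - <<'E'
from h import *
s=get_state();print(s['clock'],s['tcp_pos'],s['orientation'],s['wrist_force'],s['finger_gap'])
shot('wrist','w5.png'); shot('top','t5.png')
E
```

```text
7.475 [ 0.56964153 -0.01144635  0.15212639] [-0.00126029  0.61567696  0.78799699 -0.0010171 ] [-0.03285193 -0.18626722 -3.32368575] 0.05724681899266916
```

View pics/w5.png

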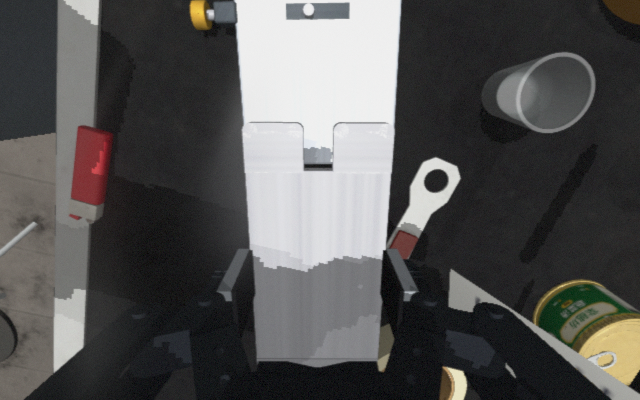

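The wrist view shows the slot at (286–350, 10) with a white pin at (308,10), the bed edges at about columns 240 and 397, and the held blade's notch at (318,145). I'll move closer to get both in view.

>>> play_rows:
  series: "50 2 0 2 0 0 0; 50 2 0 3 0 0 0; 50 0 0 3 0 0 0; 50 0 0 0 0 0 0; 50 0 0 0 0 0 0"

```text
clock: 8.2
tcp_pos: [0.5617, 0.0266, 0.0747]
orientation: [0.0, 0.616, 0.788, 0.0]
wrist_force: [0.3, 0.3, -2.8]
finger_gap: 0.0574
```

```bash
python3 - <<'E'
from h import *
s=get_state();print(s['clock'],s['tcp_pos'],s['orientation'],s['wrist_force'],s['finger_gap'])
shot('wrist','w6.png')
im,c=load('w6.png'); a=cv2.resize(im[0:200,180:460],None,fx=2.8,fy=2.8,interpolation=cv2.INTER_CUBIC); cv2.imwrite('pics/c6.png',a)
E
```

```text
8.2 [0.56167574 0.02664348 0.07468409] [4.79841207e-04 6.16156859e-01 7.87623295e-01 1.97497710e-04] [ 0.34487997  0.2608995  -2.7641014 ] 0.05743141252210486
```

View pics/c6.png

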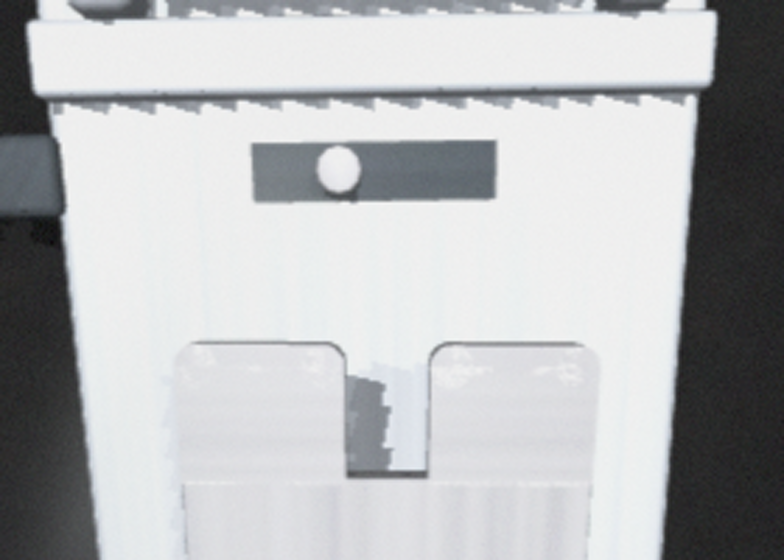

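```bash
cat > m6.py <<'E'
from h import *
im,c=load('w6.png')
def P(x,y,z): return onz(c,180+(x+.5)/2.8-.5,(y+.5)/2.8-.5,z)
s0=np.array([0.56167574,0.02664348]); q=[0.616156859,0.787623295,0,0]
a=np.arctan2(2*q[0]*q[1],q[0]**2-q[1]**2); print('tool yaw',np.degrees(a))
X=np.array([np.cos(a),np.sin(a)]);Y=np.array([np.sin(a),-np.cos(a)])
def T(p): d=p[:2]-s0; return np.array([d@X,d@Y]).round(4)
zt=.0663
D={'pin':(338,168,.0235),'sl':(252,172,.018),'sr':(495.5,169.5,.018),'slt':(252,143,.018),'srt':(495,141,.018),'bedL1':(60,140,.018),'bedL2':(100,555,.018),'bedR1':(694,140,.018),'bedR2':(662,555,.018),
'stopL':(48,95,.024),'stopR':(700,92,.024),'notL':(346,410,zt),'notR':(429,410,zt),'notBot':(387,475,zt),'bkL':(250,343,zt),'bkR':(520,343,zt),'sideL':(173,400,zt),'sideR':(600,400,zt)}
for k,v in D.items(): p=P(*v); print(k,p[:2].round(4),T(p))
E
python3 m6.py
```

```text
tool yaw 103.92793209353296
pin [0.5312 0.1145] [ 0.0926 -0.0084]
sl [0.516  0.1105] [ 0.0924 -0.0241]
sr [0.5583 0.1214] [0.0928 0.0196]
slt [0.5151 0.1152] [ 0.0972 -0.0239]
srt [0.557  0.1259] [0.0975 0.0193]
bedL1 [0.4819 0.1075] [ 0.0977 -0.058 ]
bedL2 [0.5004 0.0323] [ 0.0203 -0.0581]
bedR1 [0.5912 0.1346] [0.0977 0.0547]
bedR2 [0.6111 0.0598] [0.0203 0.0559]
stopL [0.481  0.1138] [ 0.104  -0.0574]
stopR [0.5881 0.1408] [0.1045 0.0531]
notL [0.5424 0.0808] [ 0.0572 -0.0057]
notR [0.5538 0.0836] [0.0572 0.006 ]
notBot [0.5503 0.073 ] [0.0478 0.0001]
bkL [0.5274 0.0866] [ 0.0664 -0.0189]
bkR [0.5636 0.0956] [0.0664 0.0185]
sideL [0.5184 0.0763] [ 0.0586 -0.0301]
sideR [0.5768 0.0907] [0.0586 0.0301]
```

>>> play_rows:
  series: "50 0 -0.85 1.5 0 0 0; 50 0 0 1.5 0 0 0; 50 0 0 0.7 0 0 0; 50 0 0 0 0 0 0; 50 0 0 0 0 0 0"

```text
clock: 8.88
tcp_pos: [0.5534, 0.0253, 0.0371]
orientation: [0.0, 0.616, 0.788, 0.0]
wrist_force: [-0.2, -0.6, -2.9]
finger_gap: 0.0575
```

```bash
python3 - <<'E'
from h import *
s=get_state();print(s['clock'],s['tcp_pos'],s['orientation'],s['wrist_force'],s['finger_gap'])
shot('wrist','w7.png')
im,c=load('w7.png'); a=cv2.resize(im[0:200,180:460],None,fx=2.8,fy=2.8,interpolation=cv2.INTER_CUBIC); cv2.imwrite('pics/c7.png',a)
E
```

```text
8.875 [0.55337759 0.02532298 0.03713795] [3.44342480e-04 6.15672388e-01 7.88002136e-01 1.58976014e-04] [-0.23183442 -0.61577585 -2.87240205] 0.05750924320831293
```

View pics/c7.png

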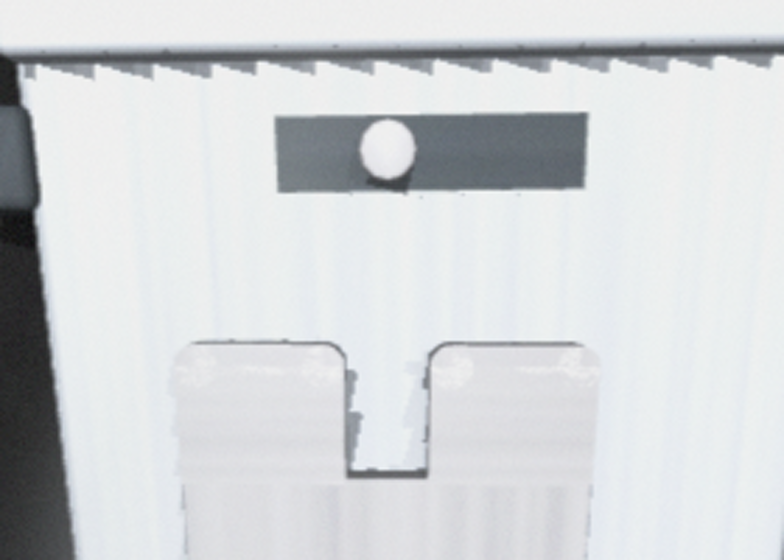

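The pin (388,149) and the notch centre (387) line up. The slot and stop are tilted about 0.7°, so I'll correct the yaw, shift to suit, and lower onto the bed.

>>> play_rows:
  series: "50 0 0 0 0 0 -0.7; 50 0 0.1 0.2 0 0 0; 50 0 0 0.2 0 0 0; 50 0 0 0 0 0 0; 50 0 0 0 0 0 0"

```text
clock: 9.55
tcp_pos: [0.554, 0.0256, 0.0329]
orientation: [0.0, 0.611, 0.792, 0.0]
wrist_force: [0.8, 0.6, -1.7]
finger_gap: 0.0571
```

```bash
python3 - <<'E'
from h import *
s=get_state();print(s['clock'],s['tcp_pos'],s['orientation'],s['wrist_force'],s['finger_gap'])
shot('wrist','w8.png')
im,c=load('w8.png'); a=cv2.resize(im[0:200,180:460],None,fx=2.8,fy=2.8,interpolation=cv2.INTER_CUBIC); cv2.imwrite('pics/c8.png',a)
E
```

```text
9.55 [0.55398221 0.02563563 0.03286005] [1.65904504e-04 6.10836054e-01 7.91757081e-01 1.09374918e-04] [ 0.78223116  0.63911053 -1.70791874] 0.057081199322781856
```

View pics/c8.png

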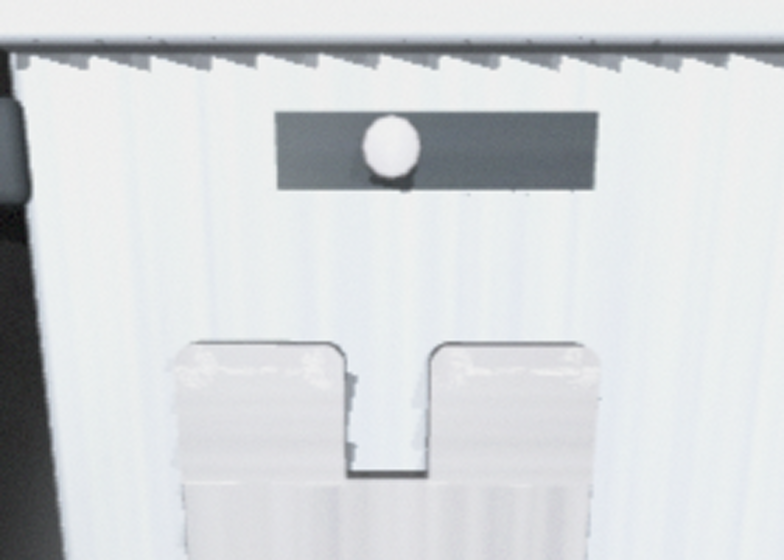

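Square and aligned: pin column 391, notch column 387. Slide it back.

>>> play_rows:
  series: "50 0.7 0.05 0 0 0 0; 50 1 0 0 0 0 0; 50 1 0 0 0 0 0; 50 0.6 0 0 0 0 0; 50 0 0 0 0 0 0"

```text
clock: 10.22
tcp_pos: [0.5456, 0.0588, 0.0328]
orientation: [-0.0, 0.61, 0.792, 0.0]
wrist_force: [-0.2, 0.8, 0.6]
finger_gap: 0.0573
```

```bash
python3 - <<'E'
from h import *
s=get_state();print(s['clock'],s['tcp_pos'],s['orientation'],s['wrist_force'],s['finger_gap'])
shot('wrist','w9.png')
im,c=load('w9.png'); a=cv2.resize(im[0:200,180:460],None,fx=2.8,fy=2.8,interpolation=cv2.INTER_CUBIC); cv2.imwrite('pics/c9.png',a)
E
```

```text
10.225 [0.54555601 0.05876707 0.03283874] [-3.75206997e-04  6.10289747e-01  7.92178137e-01  2.87551659e-04] [-0.17883448  0.75227656  0.64527095] 0.057257980825256106
```

View pics/c9.png

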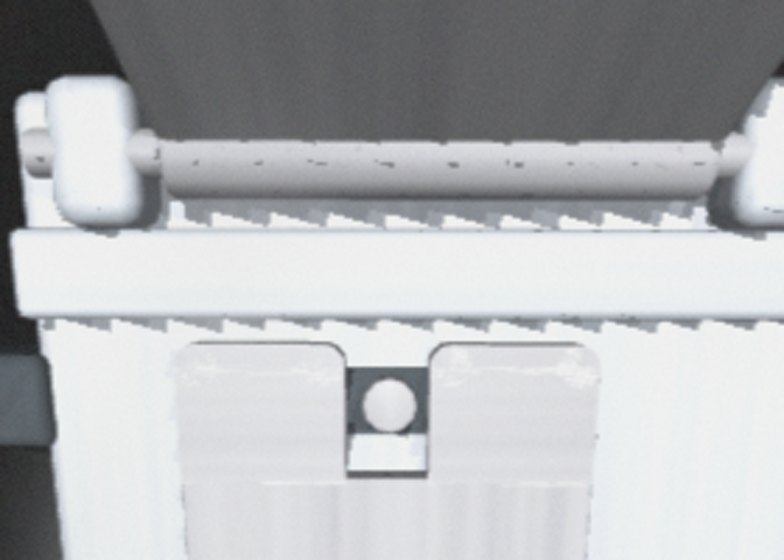

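The pin at (388,404) is inside the notch and about 3.5 mm remains to the stop. Press home and down slightly.

>>> play_rows:
  series: "50 0.2 0 0 0 0 0; 50 0.15 0 0.05 0 0 0; 50 0.1 0 0 0 0 0; 50 0.1 0 0 0 0 0; 50 0 0 0 0 0 0"

```text
clock: 10.9
tcp_pos: [0.5454, 0.0622, 0.0328]
orientation: [0.001, 0.611, 0.792, -0.0]
wrist_force: [0.9, -4.6, 5.1]
finger_gap: 0.0568
```

```bash
python3 - <<'E'
from h import *
s=get_state();print(s['clock'],s['tcp_pos'],s['orientation'],s['wrist_force'],s['finger_gap'])
shot('wrist','w10.png')
im,c=load('w10.png'); a=cv2.resize(im[0:200,180:460],None,fx=2.8,fy=2.8,interpolation=cv2.INTER_CUBIC); cv2.imwrite('pics/c10.png',a)
E
```

```text
10.9 [0.54539509 0.06218697 0.03283199] [ 1.20515232e-03  6.11079182e-01  7.91568543e-01 -1.50437863e-04] [ 0.85427127 -4.55640411  5.10355804] 0.056824615173628704
```

View pics/c10.png

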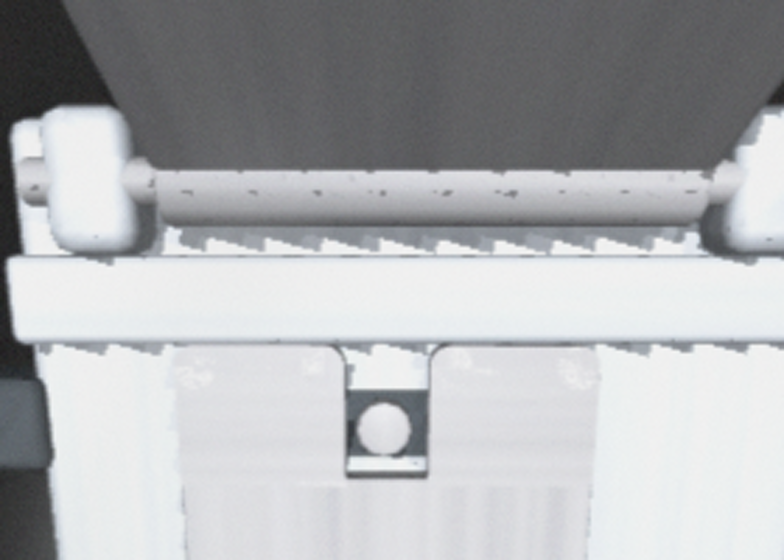

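The blade's back edge is flush with the stop at row 345, and the pin sits in the notch. Release and lift.

>>> play_rows:
  series: "68 0 0 0 0 0 0; 76 0 0 0 0 0 0; 85 0 0 0 0 0 0; 85 0 0 -1 0 0 0; 85 -1 0 -4 0 0 0; 85 -2 0 -5 0 0 0; 85 -2 0 -4 0 0 0; 60 0 0 0 0 0 0; 30 0 0 0 0 0 0; 0 0 0 0 0 0 0; 0 0 0 0 0 0 0"

```text
clock: 12.32
tcp_pos: [0.5563, 0.0152, 0.1711]
orientation: [-0.001, 0.611, 0.792, -0.001]
wrist_force: [-0.2, 0.2, 0.0]
finger_gap: 0.0008
```

```bash
python3 - <<'E'
from h import *
s=get_state();print(s['clock'],s['tcp_pos'],s['orientation'],s['wrist_force'],s['finger_gap'])
shot('wrist','w11.png');im,c=shot('scene','s11.png')
a=cv2.resize(im[190:270,210:340],None,fx=6,fy=6,interpolation=cv2.INTER_CUBIC)[:,:,::-1]; cv2.imwrite('pics/c11.png',a)
E
```

```text
12.325 [0.55630979 0.01515421 0.17107058] [-1.05176216e-03  6.10601128e-01  7.91937360e-01 -6.11393791e-04] [-0.21947829  0.19624734  0.01638893] 0.000843251746808408
```

View pics/w11.png

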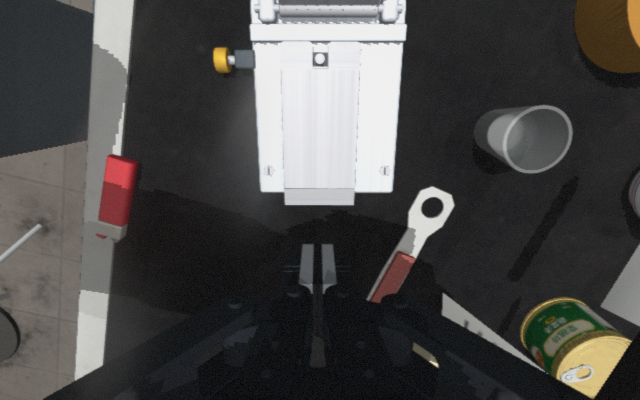

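View pics/c11.png

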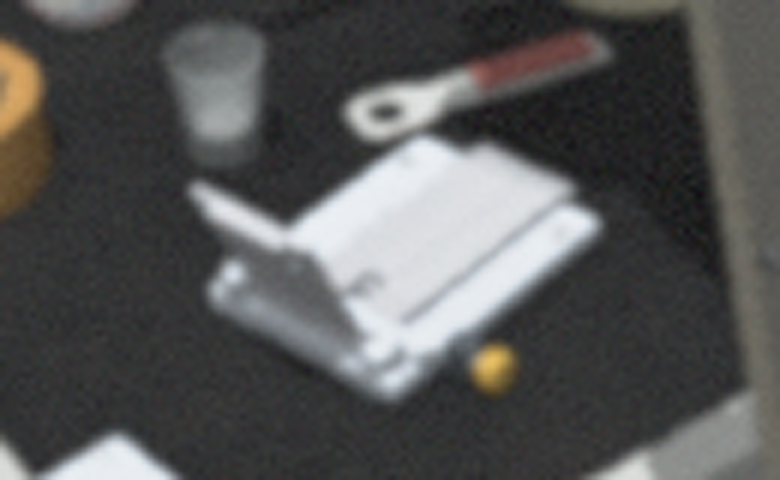

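The blade is seated. In the wrist view its back edge is at the stop and the pin shows at (320,59). Now I'll locate the clamp edge from the first top view.

```bash
python3 - <<'E'
from h import *
im,c=load('top0.png')
X=np.array([np.cos(np.radians(104.7)),np.sin(np.radians(104.7))]);Y=np.array([-X[1],X[0]]);h=np.array([.5296,.1484])
for n,(x,y) in dict(a=(308,190),b=(350,325),a2=(322,195),b2=(360,322)).items():
    for z in (.098,.102):
        p=onz(c,145+x/5,170+y/5,z); d=p[:2]-h; print(n,z,p.round(4),'carriage x,y from hinge',(d@X).round(4),(d@Y).round(4))
goal([*(h+X*.068),.171],104.7,5)
print(h+X*.068)
E
```

```text
a 0.098 [0.5553 0.1842 0.098 ] carriage x,y from hinge 0.0281 -0.0339
a 0.102 [0.5543 0.1832 0.102 ] carriage x,y from hinge 0.0274 -0.0327
b 0.098 [0.488  0.1682 0.098 ] carriage x,y from hinge 0.0297 0.0352
b 0.102 [0.4873 0.1673 0.102 ] carriage x,y from hinge 0.029 0.0361
a2 0.098 [0.5521 0.1777 0.098 ] carriage x,y from hinge 0.0226 -0.0292
a2 0.102 [0.5511 0.1768 0.102 ] carriage x,y from hinge 0.022 -0.028
b2 0.098 [0.4889 0.1635 0.098 ] carriage x,y from hinge 0.0249 0.0356
b2 0.102 [0.4882 0.1626 0.102 ] carriage x,y from hinge 0.0242 0.0365
yaw 104.73 rv total [-0.09 -0.03  0.03] dist 0.204
[4.08 0.15 0.01] [-0.02 -0.01  0.01]
[4.08 0.15 0.01] [-0.02 -0.01  0.01]
[4.08 0.15 0.01] [-0.02 -0.01  0.01]
[4.08 0.15 0.01] [-0.02 -0.01  0.01]
[4.08 0.15 0.01] [-0.02 -0.01  0.01]
[0.51234446 0.21417421]
```

>>> play_rows:
  series: "0 4.1 0.15 -0.5 0 0 0; 0 4.1 0.15 0 0 0 0; 0 4.1 0.15 0 0 0 0; 0 4.1 0.15 0 0 0 0; 0 4 0.15 0 0 0 0; 0 0 0 2 0 0 0; 0 0 0 3 0 0 0; 0 0 0 2.5 0 0 0; 0 0 0 0 0 0 0; 0 0 0 0 0 0 0"

```text
clock: 13.68
tcp_pos: [0.5131, 0.214, 0.1029]
orientation: [0.0, 0.611, 0.792, 0.0]
wrist_force: [-0.4, -1.2, 0.3]
finger_gap: -0.0
```

```bash
python3 - <<'E'
from h import *
s=get_state();print(s['clock'],s['tcp_pos'],s['orientation'],s['wrist_force'],s['finger_gap'])
im,c=shot('scene','s12.png')
a=cv2.resize(im[140:270,190:340],None,fx=4.5,fy=4.5,interpolation=cv2.INTER_CUBIC)[:,:,::-1]; cv2.imwrite('pics/c12.png',a)
E
```

```text
13.675 [0.51309762 0.21400497 0.10294745] [2.09728057e-04 6.10834088e-01 7.91758566e-01 2.15270038e-04] [-0.41889725 -1.20428779  0.28933583] -3.602521124711218e-05
```

View pics/c12.png

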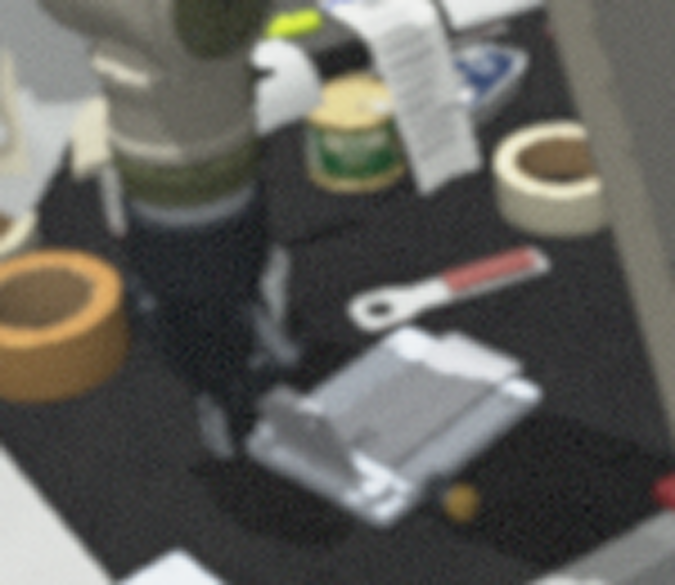

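>>> play_rows:
  series: "0 -1 0 0.3 0 0 0; 0 -1.5 0 0 0 0 0; 0 -1 0 0 0 0 0; 0 -1 0 0 0 0 0; 0 -1 0 0 0 0 0; 0 -1 0 0 0 0 0; 0 -1 0 0 0 0 0"

```text
clock: 14.6
tcp_pos: [0.5314, 0.1408, 0.0988]
orientation: [-0.001, 0.611, 0.792, -0.0]
wrist_force: [-1.6, 2.3, -1.0]
finger_gap: -0.0
```

>>> play_rows:
  series: "0 -1 0 0 0 0 0; 0 -1 0 0 0 0 0; 0 0 0 0 0 0 0"

```text
clock: 14.98
tcp_pos: [0.5371, 0.1207, 0.0992]
orientation: [0.0, 0.611, 0.791, -0.001]
wrist_force: [-1.0, -0.1, 0.8]
finger_gap: -0.0002
```

```bash
python3 - <<'E'
from h import *
s=get_state();print(s['clock'],s['tcp_pos'],s['orientation'],s['wrist_force'],s['finger_gap'])
im,c=shot('scene','s13.png');shot('wrist','w13.png')
a=cv2.resize(im[140:270,190:340],None,fx=4.5,fy=4.5,interpolation=cv2.INTER_CUBIC)[:,:,::-1]; cv2.imwrite('pics/c13.png',a)
E
```

```text
14.975 [0.53706051 0.12070956 0.09919066] [ 4.34973618e-04  6.11426161e-01  7.91301193e-01 -5.32549921e-04] [-1.000511   -0.06620123  0.75021978] -0.0001686462241828996
```

View pics/c13.png

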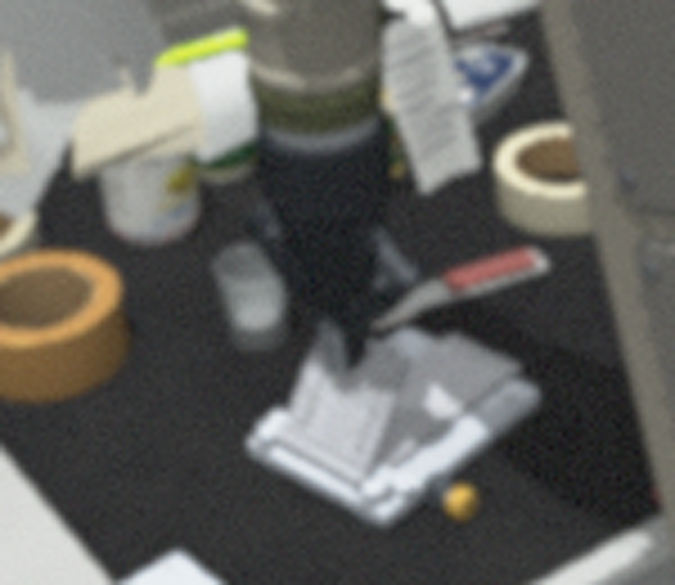

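View pics/w13.png

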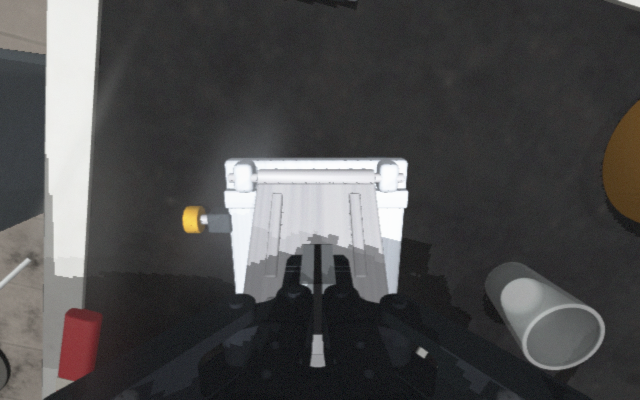

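The plate now leans forward to about 60° from shut, held by the closed fingertips. I'll continue down the arc.

>>> play_rows:
  series: "0 -0.9 0 0.9 0 0 0; 0 -0.5 0 0.7 0 0 0; 0 -0.5 0 0.7 0 0 0; 0 -0.3 0 0.8 0 0 0; 0 -0.3 0 0.8 0 0 0; 0 -0.1 0 0.6 0 0 0; 0 -0.05 0 0.4 0 0 0; 0 0 0 0 0 0 0"

```text
clock: 16.08
tcp_pos: [0.5426, 0.0963, 0.0496]
orientation: [-0.001, 0.611, 0.792, -0.001]
wrist_force: [-0.3, -0.0, -0.0]
finger_gap: 0.0003
```

>>> play_rows:
  series: "0 0 0 0.15 0 0 0; 0 0 0 0.15 0 0 0; 0 0 0 0 0 0 0"

```text
clock: 16.45
tcp_pos: [0.5429, 0.0964, 0.0484]
orientation: [-0.0, 0.611, 0.792, -0.0]
wrist_force: [-4.4, -0.9, 9.7]
finger_gap: -0.0
```

```bash
python3 - <<'E'
from h import *
s=get_state();print(s['clock'],s['tcp_pos'],s['orientation'],s['wrist_force'],s['finger_gap'])
shot('wrist','w14.png')
E
```

```text
16.45 [0.54286288 0.09637952 0.04842445] [-1.20845620e-04  6.10762513e-01  7.91813779e-01 -2.79734239e-04] [-4.38328889 -0.88468133  9.66014703] -3.198028597871617e-05
```

View pics/w14.png

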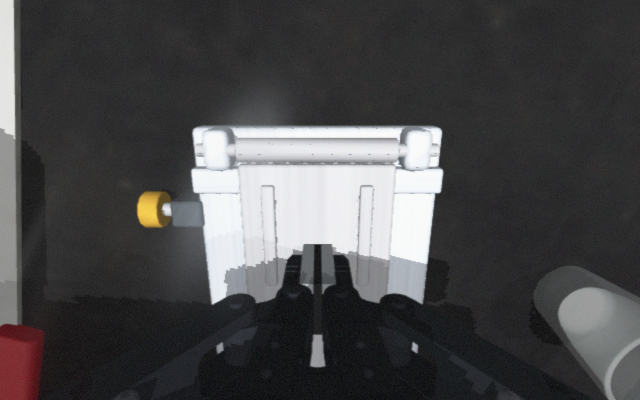

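It resists with 9.7 N just where the shut surface should be, tip at z = 29.4 mm. I'll press a little more, then lift off and check.

>>> play_rows:
  series: "0 0 0 0.15 0 0 0; 0 0 0 0 0 0 0"

```text
clock: 16.75
tcp_pos: [0.5429, 0.0964, 0.0483]
orientation: [0.0, 0.611, 0.792, -0.0]
wrist_force: [-7.6, -0.5, 20.6]
finger_gap: -0.0003
```

>>> play_rows:
  series: "0 0 0 -0.5 0 0 0; 0 0 0 -2 0 0 0; 0 -1 0 -4 0 0 0; 0 -4 0 -5 0 0 0; 0 -5 0 -3 0 0 0; 0 -3 0 0 0 0 0; 0 0 0 0 0 0 0; 0 0 0 0 0 0 0"

```text
clock: 17.75
tcp_pos: [0.5756, -0.028, 0.1889]
orientation: [-0.001, 0.611, 0.792, -0.0]
wrist_force: [0.3, 0.8, 0.8]
finger_gap: 0.0003
```

```bash
python3 - <<'E'
from h import *
s=get_state();print(s['clock'],s['tcp_pos'],s['wrist_force'],s['finger_gap'])
im,c=shot('scene','s15.png');iw,cw=shot('wrist','w15.png'); shot('top','t15.png')
a=cv2.resize(im[190:270,210:340],None,fx=6,fy=6,interpolation=cv2.INTER_CUBIC)[:,:,::-1]; cv2.imwrite('pics/c15.png',a)
E
```

```text
17.75 [ 0.57557407 -0.02797676  0.18889446] [0.30725548 0.79928517 0.84886605] 0.00034669315539072315
```

View pics/c15.png

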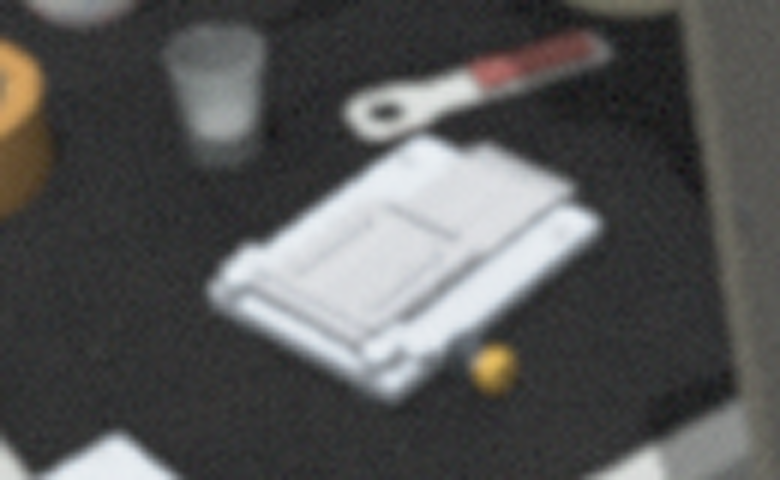

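View pics/w15.png

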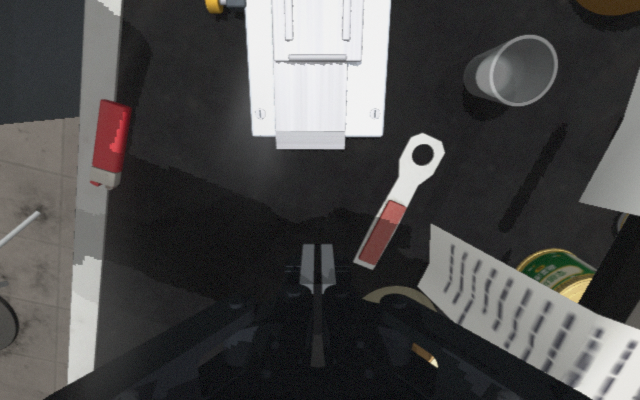

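View pics/t15.png

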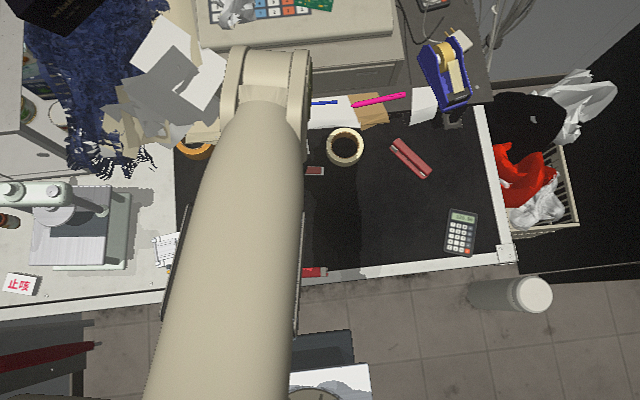

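The clamp lies flat over the blade. The cutting end is at row 149 and the bed front at row 136, and the bystanders are where they were. One numeric check, then hand in.

```bash
python3 - <<'E'
from h import *
im,c=load('w15.png')
a=onz(c,311,149.5,.0185);b1=onz(c,253,136.5,.018);b2=onz(c,383,135.5,.018)
X=np.array([np.cos(np.radians(104.7)),np.sin(np.radians(104.7))])
print('protrusion', ((b1+b2)/2-a)[:2]@X)
for z in (.0295,.0335): 
    e=onz(c,318,58,z); print('lip to bed front',(e-(b1+b2)/2)[:2]@X, '(expected ~61)')
print(get_state()['wrist_force'])
workorder.hand_in()
E
```

```text
protrusion 0.011801263863838733
lip to bed front 0.06229875797833033 (expected ~61)
lip to bed front 0.06192891705736449 (expected ~61)
[-0.83836792  0.62948789  0.25677247]
the job is handed in; nothing more can be done
```

The blade is in the larger carriage with its notch over the pin, and the clamp plate is pressed shut over it. The job is handed in; it reports no verdict.

I slid the blade to the back stop while it was still gripped, let go, then swung the clamp over and pressed it shut with the closed fingertips. It was handed in at about 18 s, with the arm clear and touching nothing.

**Seating:** before the clamp was shut, the wrist camera showed the blade's back edge flush and square with the stop and the pin inside the notch.

**Clamp:** it resisted with 21 N, with the fingertip 29.3 mm above the counter against an expected 29.5 mm for a shut plate. After lifting off, the plate lay flat in the pictures.

**Last measurements:**
- The cutting end stands 11.8 mm past the bed's front edge, where 10 mm is nominal. The difference is within about 2 mm of camera and pixel error, and under the 4 mm limit.
- The clamp lip is about 62 mm from the bed's front edge, where about 61 mm was expected.

**Bystanders:** those in view in the last pictures had not moved by eye. I did not measure them.

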